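Tip up and lock the magnetic post

TASK

The blue-footed magnetic post is parked leaning in the orange cradle of its steel stand. Tip it up gently, keeping its foot down on the plate instead of lifting it off, and let go so that it stands upright by itself with its whole foot inside the yellow outline. Then lock the magnet: press the red button on top fully home and lean on it with about 15 N for half a second, without forcing it, to prove that the post does not wobble; back away and leave it standing. Leave the mug and the small white spray bottle where they are.

Things in the scene. Friction and masses are not known exactly. Their poses are not given: they have to be found in the camera images.
- stand: Fixed steel plate, 170 x 100 x 8 mm; origin on the worktop under the centre of the yellow outline (60 mm square, on the plate's top at z = 8 mm); the plate spans x -60 to +110, y +-50 mm. Orange cradle at x about 65 to 92 mm, 36 mm wide, below z = 75 mm; the post leans on it toward the stand's +x.
- post: Loose post, 0.26 to 0.42 kg, 158 mm tall with its button. Origin: centre of the foot's underside; z runs up the post. Blue foot 34 x 34 mm, 30 high; shaft 16 mm in diameter up to 126; black head 30 mm in diameter, 126 to 146. Starts leaning 52 degrees, its foot's +x bottom edge on the plate, 17 mm from the outline's centre: tip it about that edge; only friction stops the foot sliding.
- head_top (a point): Centre of the flat top of the post's black head, 146 mm above the post's underside, at the root of the button. The post's centre of mass lies about 50 mm above its underside, so it balances on the foot's edge at about 19 degrees of tilt and falls on upright from there.
- button_top (a point): Centre of the red button's flat top; the button is 16 mm in diameter and stands 12 mm above the black head when out, 4 mm when fully home.
- post_button (a joint): Travel of the red button down into the head, m: 0 = fully out, 0.008 = fully home (hard stop). It moves at about 6 N and stays where it is left.
- mug: Loose mug, light blue above and white below, 78 x 112 x 92 mm, a bystander. Origin: centre of its underside.
- bottle: Loose small white spray bottle, 29 mm in diameter, 109 mm tall, a bystander. Origin: centre of its underside.

How it is judged (in metres and radians):
On the way, in this order (a step that is already met when the one before it is completed fails the run):
1. the post stands upright by itself inside the yellow outline, untouched (angle between post's own z axis and vertical below 0.04 rad and angular speed of post below 0.1 rad/s and contact force between the fingers and post below 0.05 N and x of post in the frame of stand between -0.0145 and 0.0145 m and y of post in the frame of stand between -0.0145 and 0.0145 m), for 0.4 s.
2. the button is pressed fully home and leant on with more than 8 N while the post stays upright (value of joint post_button above 0.007 m and contact force between the fingers and post above 8 N and angle between post's own z axis and vertical below 0.04 rad), for 0.3 s.
At the end, for the whole second after the job is handed in: The post stands upright (within 0.04 rad) and still on the plate, its foot's centre within 14.5 mm of the outline's centre along each side, its button at least 7 of 8 mm home (angle between post's own z axis and vertical below 0.04 rad and angular speed of post below 0.1 rad/s and linear speed of post below 0.02 m/s and x of post in the frame of stand between -0.0145 and 0.0145 m and y of post in the frame of stand between -0.0145 and 0.0145 m and z of post in the frame of stand between 0.005 and 0.011 m and value of joint post_button above 0.007 m); the robot touches nothing.
It fails at once if the foot is lifted off the plate (its underside's centre more than 30 mm over the worktop; about 22 mm at the start, 25 mm if it lay flat on its side) (z of post in the frame of stand above 0.03 m).
It fails at once if the post is thrown over or let fall (turns faster than 5 rad/s) (angular speed of post above 5 rad/s).
It fails at once if the post is forced (more than 30 N from the fingers) (contact force between the fingers and post above 30 N).
It fails at once if the mug or the bottle is disturbed (moved more than 15 mm) (distance of any of mug, bottle from where it was at the start of the episode above 0.015 m).
It also fails if it takes over 51 s, if anything falls off the work surface, if the arm or the gripper's body presses on something with over 40 N, if the wrist force passes 120 N, or if a joint passes its speed limit or range.

ROBOT

A 6-joint arm with a two-finger parallel gripper is mounted at the origin on a cart in front of the work surface, level with it; the furniture and walls round the work are solid. World frame = base frame: x ahead of the robot, y to its left, z up, the work surface at z = 0. Lengths are in m, angles in degrees, forces in N, time in s.
With the tool pointing down it reaches from about 0.25 to 0.725 m from the base axis. Payload 9.7 kg.
Tool frame: the origin (TCP) lies midway between the tips of the shut fingers; the grasp point (between the pads) lies 19 mm behind it (bot.hold_point_z is the distance from the TCP to the grasp point, in m); z points along the fingers, y is the line along which they close (so a half turn about z gives the same grasp; the last joint's range is limited). The gripper opens to 85 mm and grips with 20 to 120 N. Pads are 22 mm wide; open, the fingers measure 114 mm over their backs; the gripper's body (76 mm by 85 mm) begins 54 mm behind the grasp point. The pads swing forward as they close: fully open they stand 13 mm farther back than shut.
Start: joints at [-76.203, 4.979, 10.078, 95.1, 0, 90], TCP at [0.131, -0.534, 0.231] pointing down, gripper open.
Joint ranges: [-179.16, 179.16], [-48.56, 103.87], [-65.8, 70.77], [-126.05, 130.52], [-82.76, 87.17], [-180, 180]. Speed limits (degrees/s): [127.2, 127.2, 147.25, 180, 180, 180].

INTERFACE

Orientations are given as [roll, pitch, yaw] about the fixed x, y, z axes, in that order (R = Rz(yaw) Ry(pitch) Rx(roll)).
In Python, from workcell import bot gives the robot as it stands.
- The arm moves only by the tool play_rows, never from a script. Its argument "steps" is a list that holds one entry, the list of rows, each a list of 4 numbers: the shift along the tool's x, y, z in m, then the turn about the tool's z in rad. In form: [[[tx, ty, tz, yaw], ...]]. A call has exactly 5 rows; each row shifts and turns the commanded pose from where the row before left it, along the tool's axes as they then stand; what a row does not reach is not made up. A row lasts 1/12 s, in which the tool goes at most 41.7 mm and 7.16 degrees, less where a joint would pass 70% of its speed; a pose out of reach is approached as far as the arm can. A call is refused whole if a number of a shift passes 0.0417 or a number of a turn 0.125, either way. A call with a gripper value outside its range is refused whole. "gripper" is the finger opening in m, from 0 to 0.0854, set as the call begins (left out, the last holds). The fingers move at their own pace and stop on an object; "squeeze" is the grip in N (left out, the last holds). Time passes only in rows, so rows that do not move let the fingers close, or fill a call up. It gives the time, the measured TCP pose, the force, the opening and the grip force at its end, in the units of the state.
- bot.get_obs(): the state, without advancing time (a new reading comes with each control period).
- bot.camera(name): name is "side" or "top"; returns a dict with "img" (420x560x3 uint8, blue, green, red), "vfov" (degrees; the focal length in pixels is half the picture's height over the tangent of half this angle, whatever the lens; pixels are square), "cx", "cy" (the principal point, pixels), "xyz" and "attitude" of the camera in the world. Camera axes: x right, y down, z forward; pixel columns grow to the right and rows downward; lengths in m; the calibration is good to about 2 mm. A picture is of the moment at which its call begins. There is no depth.
- bot.job_done(): hands the job in; it is judged then, once.
The state is a dict: "time": time; "q": joint angles; "qd": joint speeds; "joint_efforts": joint torques, N m; "ee_pos": TCP position; "tcp_rot": TCP orientation; "wrist_force": force on the tool from outside, world axes, zero at the start; "torque": the same for the moment, N m; "opening": finger opening in m; "grasp_force": force on a finger pad.
Only numpy, scipy, OpenCV 4.12 (cv2) and the standard library are available. Lean on these libraries where they do the work, as an engineer would, in place of code of your own. Each camera call takes 0.05 s, during which the arm holds its last target. There are 200 camera calls.

## Working session

There is one attempt and no reset: what is moved stays moved. The work goes in short steps, Python scripts to look and compute and a tool call to move; the robot and the scene stay as the last step left them, time stands still between calls to the robot, and variables do not carry over. Pictures are saved under pics/ and viewed, at most 10 in all, crops included, and the job is handed in when it is done.

Besides the shell and the picture viewer there is one more tool, called after "Call:" in YAML: its name, and indented under it one key for each argument. play_rows: Moves the arm, as the interface text tells. Its arguments: {"type":"object","properties":{"steps":{"type":"array","items":{"type":"array","items":{"type":"array","items":{"type":"number"}}}},"gripper":{"type":"number"},"squeeze":{"type":"number"}},"required":["steps"]}

```bash
mkdir -p pics; ls; python3 - <<'E'
from workcell import bot
import cv2,json
print(bot.get_obs())
for n in("side","top"):
    c=bot.camera(n); cv2.imwrite(f"pics/{n}0.png",c["img"]); print(n,{k:v for k,v in c.items() if k!="img"})
E
```

```text
pics
{'time': 0.0, 'q': array([-7.62028176e+01,  5.00980755e+00,  1.00332684e+01,  9.51007609e+01,
       -1.74413688e-03,  9.00005393e+01]), 'qd': array([ 0.03236228, -0.07436494,  0.01891223, -0.04562564,  0.00831081,
        0.02237736]), 'joint_efforts': array([-3.83158665e-03, -5.20387387e+01,  4.64802432e+01,  1.62730302e-02,
       -2.75606089e-05,  1.31642076e-05]), 'ee_pos': array([ 0.13109975, -0.53389229,  0.23058487]), 'tcp_rot': array([-1.79922700e+02,  1.74486290e-03,  1.37966455e+01]), 'wrist_force': array([ 0.18765793,  0.76799842, -0.48323319]), 'torque': array([ 0.00699303,  0.00148237, -0.00575743]), 'grasp_force': 0.0, 'opening': 0.0854126602939754}
side {'vfov': 43.164294629072266, 'cx': 285.8049837272539, 'cy': 204.51067705435798, 'xyz': array([0.26745048, 1.08908628, 0.93204242]), 'attitude': array([-130.26839646,   -1.27873121, -166.842518  ])}
top {'vfov': 57.88448019217585, 'cx': 276.40530150124226, 'cy': 211.06892530729556, 'xyz': array([0.3600834 , 0.12910271, 0.92531001]), 'attitude': array([-172.46829293,   -1.80688186,  -88.41432295])}
```

View pics/side0.png

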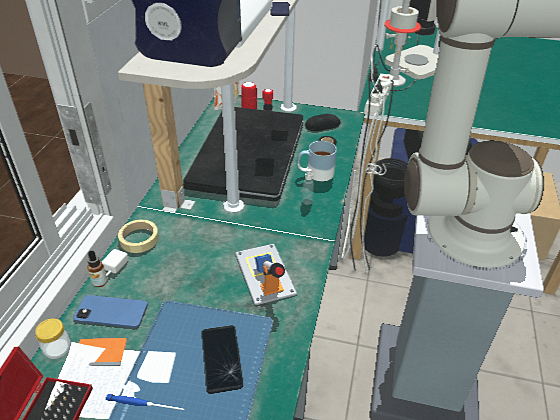

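View pics/top0.png

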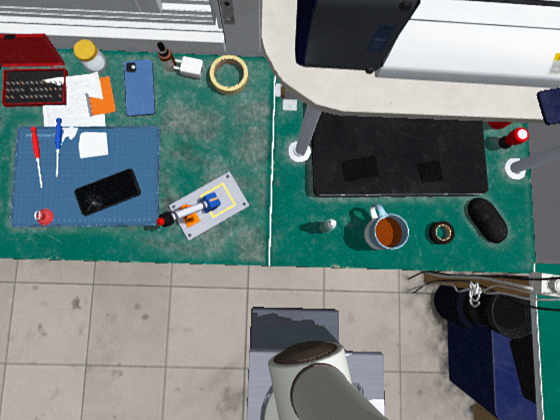

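The side view shows the stand around (266,275) with the post leaning. In the top view the stand is near (208,206), with the red button near (163,220), blue foot (212,202), bottle (331,225) and mug (385,230).

```bash
cat > h.py <<'E'
import numpy as np,cv2
from scipy.spatial.transform import Rotation as R
from workcell import bot
def ray(c,uv):
    f=c["img"].shape[0]/2/np.tan(np.radians(c["vfov"])/2)
    uv=np.atleast_2d(uv).astype(float)
    d=np.c_[(uv[:,0]-c["cx"])/f,(uv[:,1]-c["cy"])/f,np.ones(len(uv))]
    return c["xyz"],R.from_euler("xyz",c["attitude"],degrees=True).apply(d)
def plane(c,uv,z):
    o,d=ray(c,uv); return o+d*((z-o[2])/d[:,2])[:,None]
def tri(c1,p1,c2,p2):
    o1,d1=ray(c1,p1);o2,d2=ray(c2,p2);d1,d2=d1[0],d2[0]
    s=np.linalg.lstsq(np.c_[d1,-d2],o2-o1,rcond=None)[0]
    a,b=o1+s[0]*d1,o2+s[1]*d2
    return (a+b)/2,np.linalg.norm(a-b)
def big(m,roi):
    x0,y0,x1,y1=roi; k=np.zeros_like(m);k[y0:y1,x0:x1]=m[y0:y1,x0:x1]
    n,l,s,ce=cv2.connectedComponentsWithStats(k); i=1+np.argmax(s[1:,4]); return l==i,ce[i],s[i]
E
python3 - <<'E'
from h import *
T=bot.camera("top");S=bot.camera("side")
for n,c,roi in(("top",T,(150,165,255,245)),("side",S,(230,240,300,330))):
    h=cv2.cvtColor(c["img"],cv2.COLOR_BGR2HSV)
    for col,lo,hi in(("red",(0,150,60),(7,255,255)),("blue",(100,120,60),(130,255,255)),("yellow",(23,120,120),(35,255,255)),("grey",(90,0,150),(140,45,255)),("orange",(8,150,100),(20,255,255))):
        m=cv2.inRange(h,lo,hi)
        try:
            b,ce,s=big(m,roi);print(n,col,ce.round(1),s)
        except Exception as e: print(n,col,e)
    x0,y0,x1,y1=roi
    cv2.imwrite(f"pics/{n}z.png",cv2.resize(c["img"][y0:y1,x0:x1],None,fx=6,fy=6,interpolation=cv2.INTER_NEAREST))
E
python3 -c "
import cv2
a=cv2.imread('pics/topz.png');b=cv2.imread('pics/sidez.png');print(a.shape,b.shape)"
```

```text
top red [160.6 221.2] [157 217   8   9  49]
top blue [153.8 193.6] [150 165   9  61 507]
top yellow [219.7 198.5] [201 183  34  34  88]
top grey [209.1 205.8] [ 169  171   80   70 1727]
top orange [191.2 219.3] [183 212  17  15 133]
side red [278.8 270.6] [275 267   9   8  54]
side blue [261.9 261.1] [255 254  17  18 141]
side yellow [257.2 274.5] [252 273  11   4  14]
side grey [255.3 268.3] [236 244  48  60 797]
side orange [270.9 284.7] [261 274  22  21 299]
(480, 630, 3) (540, 420, 3)
```

View pics/topz.png

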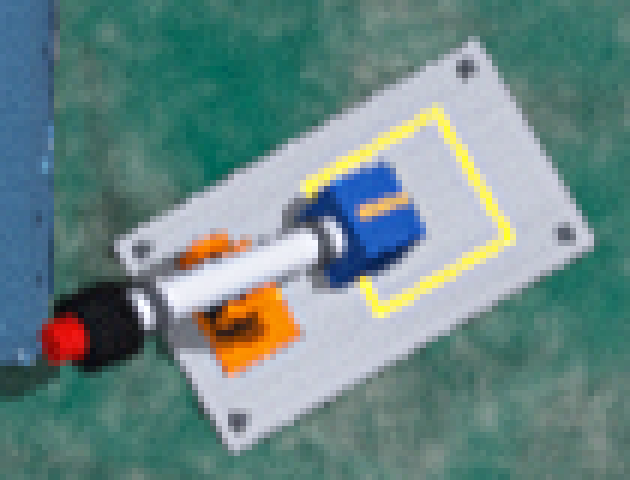

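View pics/sidez.png

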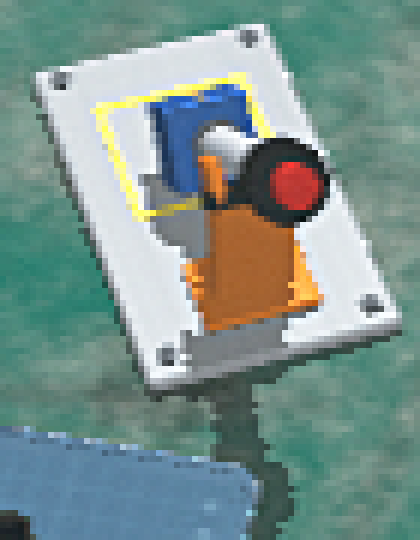

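The crops show all four plate corners, three or four yellow corners, the red button's face and the post axis. I'll cast rays for these.

```bash
python3 - <<'E'
from h import *
T=bot.camera("top");S=bot.camera("side")
t=lambda p:(np.array(p,float)/6-.5+ [150,165]); s=lambda p:(np.array(p,float)/6-.5+[230,240])
tc=[t(p) for p in((475,38),(595,243),(235,450),(115,243))]
sc=[s(p) for p in((38,72),(268,25),(400,325),(155,390))]
# top order: cornersA(475,38) far +x world...
P=plane(T,tc,.008);Q=plane(S,sc,.008);print(P.round(4),"\n",Q.round(4))
ty=plane(T,[t(p) for p in((437,108),(513,240),(382,315),(305,185))],.008);print("yel",ty.round(4),ty.mean(0))
sy=plane(S,[s(p) for p in((98,107),(243,78),(142,217))],.008);print(sy.round(4),(sy[1]+sy[2])/2)
print("btn",tri(T,t((62,341)),S,s((298,184))))
print("plate corner tri",[tri(T,tc[i],S,min(sc,key=lambda q:np.linalg.norm(plane(S,q,.008)[0]-P[i]))) for i in range(4)])
E
```

```text
[[0.5783 0.2239 0.008 ]
 [0.4949 0.1716 0.008 ]
 [0.4068 0.3119 0.008 ]
 [0.4887 0.3648 0.008 ]] 
 [[0.5731 0.2249 0.008 ]
 [0.4895 0.1753 0.008 ]
 [0.4026 0.3181 0.008 ]
 [0.4832 0.3703 0.008 ]]
yel [[0.5486 0.238  0.008 ]
 [0.4951 0.2048 0.008 ]
 [0.4628 0.2562 0.008 ]
 [0.5149 0.2899 0.008 ]] [0.50535458 0.24721781 0.008     ]
[[0.544  0.2377 0.008 ]
 [0.4918 0.2075 0.008 ]
 [0.5109 0.29   0.008 ]] [0.50136579 0.24872752 0.008     ]
btn (array([0.43647518, 0.35366914, 0.11411565]), np.float64(0.0033260973704686858))
plate corner tri [(array([0.5760096 , 0.22366965, 0.00709069]), np.float64(0.0049684630030305665)), (array([0.49294795, 0.17148369, 0.00428114]), np.float64(0.00504678768469636)), (array([0.40529201, 0.31295324, 0.00171509]), np.float64(0.0036327127579105774)), (array([0.48698058, 0.36589604, 0.00241724]), np.float64(0.004950631059485115))]
```

Call:
play_rows:
  steps:
    - [[0,0,0,-0.106],[0,0,0,-0.106],[0,0,0,-0.106],[0.0122,-0.0095,0,0],[0.0243,-0.0189,0,0]]
  gripper: 0.0854

```text
time: 0.72
ee_pos: [0.1465, -0.4917, 0.2302]
tcp_rot: [-179.9, 0.0, 32.0]
wrist_force: [0.9, -0.2, 1.5]
opening: 0.0852
grasp_force: 0.0
```

Call:
play_rows:
  steps:
    - [[0.0243,-0.0189,0,0],[0.0243,-0.0189,0,0],[0.0243,-0.0189,0,0],[0.0243,-0.0189,0,0],[0.0243,-0.0189,0,0]]

```text
time: 1.13
ee_pos: [0.2001, -0.3448, 0.2312]
tcp_rot: [180.0, -0.0, 32.0]
wrist_force: [0.5, 0.5, 0.7]
opening: 0.0855
grasp_force: 0.0
```

Call:
play_rows:
  steps:
    - [[0.0243,-0.0189,0,0],[0.0243,-0.0189,0,0],[0.0243,-0.0189,0,0],[0.0243,-0.0189,0,0],[0.0243,-0.0189,0,0]]

```text
time: 1.55
ee_pos: [0.2529, -0.2003, 0.2314]
tcp_rot: [180.0, -0.0, 32.0]
wrist_force: [0.9, -0.5, 0.1]
opening: 0.0854
grasp_force: 0.0
```

Call:
play_rows:
  steps:
    - [[0.0243,-0.0189,0,0],[0.0243,-0.0189,0,0],[0.0243,-0.0189,0,0],[0.0243,-0.0189,0,0],[0.0243,-0.0189,0,0]]

```text
time: 1.97
ee_pos: [0.3059, -0.0556, 0.2315]
tcp_rot: [180.0, -0.0, 32.0]
wrist_force: [0.4, -1.0, -0.1]
opening: 0.0856
grasp_force: 0.0
```

Call:
play_rows:
  steps:
    - [[0.0243,-0.0189,0,0],[0.0243,-0.0189,0,0],[0.0243,-0.0189,0,0],[0.0243,-0.0189,0,0],[0.0243,-0.0189,0,0]]

```text
time: 2.38
ee_pos: [0.3588, 0.0892, 0.2315]
tcp_rot: [180.0, -0.0, 32.0]
wrist_force: [0.7, 0.2, -1.3]
opening: 0.0854
grasp_force: 0.0
```

Call:
play_rows:
  steps:
    - [[0.0243,-0.0189,0,0],[0.0243,-0.0189,0,0],[0.0243,-0.0189,0,0],[0.0243,-0.0189,0,0],[0.0122,-0.0095,0,0]]

```text
time: 2.8
ee_pos: [0.4069, 0.2203, 0.2307]
tcp_rot: [-180.0, 0.0, 32.1]
wrist_force: [-0.0, -1.1, 0.1]
opening: 0.0853
grasp_force: 0.0
```

Call:
play_rows:
  steps:
    - [[0.024,-0.018,0,0],[0.024,-0.018,0,0],[0.024,-0.018,0,0],[0.024,-0.018,0,0],[0,0,0,0]]

```text
time: 3.22
ee_pos: [0.4618, 0.3154, 0.2295]
tcp_rot: [-179.1, 0.1, 33.9]
wrist_force: [1.4, 1.7, -0.8]
opening: 0.0857
grasp_force: 0.0
```

```bash
python3 - <<'E'
from h import *
o=bot.get_obs();print(o["ee_pos"],o["tcp_rot"])
T=bot.camera("top");S=bot.camera("side")
a=cv2.resize(T["img"][150:260,120:270],None,fx=3,fy=3);b=cv2.resize(S["img"][200:330,220:330],None,fx=3,fy=3)
a=cv2.copyMakeBorder(a,0,390-a.shape[0],0,0,cv2.BORDER_CONSTANT)
cv2.imwrite("pics/h1.png",np.hstack([a,b]))
E
```

```text
[0.46180312 0.31543357 0.22954478] [-1.79080515e+02  7.60633332e-02  3.39236441e+01]
```

View pics/h1.png

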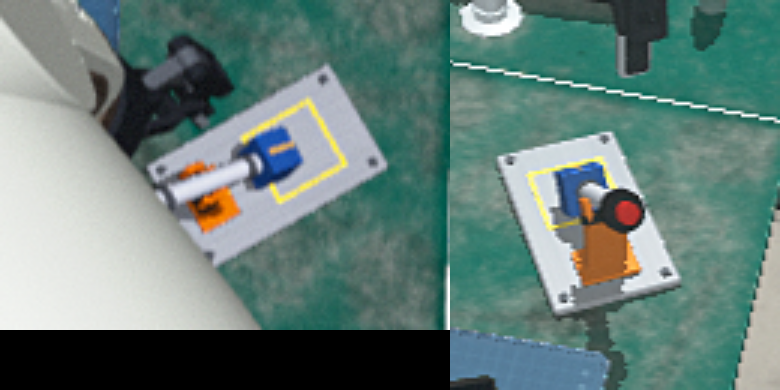

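The picture shows the gripper above and left of the stand in the top view, with the arm hiding the post head. The side view shows it clearly (head at about (622,212) in the crop). The TCP has stopped short of its target, so I'll let it settle and check the joints.

Call:
play_rows:
  steps:
    - [[0,0,0,0],[0,0,0,0],[0,0,0,0],[0,0,0,0],[0,0,0,0]]

```text
time: 3.73
ee_pos: [0.4601, 0.3123, 0.232]
tcp_rot: [-179.1, -0.0, 33.8]
wrist_force: [-0.0, 0.3, 0.3]
opening: 0.0854
grasp_force: 0.0
```

```bash
python3 - <<'E'
from h import *
o=bot.get_obs();print(o["ee_pos"],o["tcp_rot"],o["q"].round(1),o["qd"].round(2),o["joint_efforts"].round(1))
E
```

```text
[0.46008803 0.31229175 0.23195545] [-1.79120357e+02 -3.87123383e-02  3.37729108e+01] [ 33.7   5.8  11.   95.2   0.9 179.9] [ 0.1   0.43  0.05 -0.07 -0.11  0.02] [ -0.  -52.9  46.4  -0.    0.    0. ]
```

Call:
play_rows:
  steps:
    - [[0,0,0,-0.125],[0,0,0,-0.125],[0,0,0,-0.125],[0,0,0,-0.125],[0,0,0,-0.125]]

```text
time: 4.15
ee_pos: [0.4601, 0.3125, 0.2317]
tcp_rot: [-179.3, -0.5, 69.9]
wrist_force: [0.3, -0.0, -0.3]
opening: 0.0853
grasp_force: 0.0
```

Call:
play_rows:
  steps:
    - [[0,0,0,-0.125],[0,0,0,-0.125],[0,0,0,-0.125],[0,0,0,-0.125],[0,0,0,-0.125]]

```text
time: 4.57
ee_pos: [0.4601, 0.3125, 0.2317]
tcp_rot: [-179.7, -0.8, 105.8]
wrist_force: [-0.1, 1.3, -0.4]
opening: 0.0854
grasp_force: 0.0
```

Call:
play_rows:
  steps:
    - [[0,0,0,-0.125],[0,0,0,-0.125],[0,0,0,-0.125],[0,0,0,-0.125],[0,0,0,-0.125]]

```text
time: 4.98
ee_pos: [0.4601, 0.3125, 0.2317]
tcp_rot: [179.7, -0.8, 141.6]
wrist_force: [0.2, -0.3, -0.2]
opening: 0.0855
grasp_force: 0.0
```

Call:
play_rows:
  steps:
    - [[0,0,0,-0.125],[0,0,0,-0.125],[0,0,0,-0.125],[0,0,0,-0.125],[0,0,0,-0.125]]

```text
time: 5.4
ee_pos: [0.4601, 0.3125, 0.2317]
tcp_rot: [179.3, -0.5, 177.4]
wrist_force: [-0.0, -0.5, 0.4]
opening: 0.0851
grasp_force: 0.0
```

Call:
play_rows:
  steps:
    - [[0,0,0,-0.125],[0,0,0,-0.125],[0,0,0,-0.125],[0,0,0,-0.09],[0,0,0,0]]

```text
time: 5.82
ee_pos: [0.4601, 0.3125, 0.2317]
tcp_rot: [179.1, -0.1, -156.1]
wrist_force: [0.1, -0.7, 0.5]
opening: 0.0853
grasp_force: 0.0
```

Call:
play_rows:
  steps:
    - [[0,0,0,-0.0705],[0,0,0,-0.0705],[-0.0013,0.0111,0.02,0],[-0.0013,0.0112,0.02,0],[0,0,0.025,0]]

```text
time: 6.23
ee_pos: [0.45, 0.3352, 0.1673]
tcp_rot: [179.1, 0.1, -148.4]
wrist_force: [0.8, 1.2, 0.4]
opening: 0.0853
grasp_force: 0.0
```

Call:
play_rows:
  steps:
    - [[0,0,0,0],[0,0,0,0],[0,0,0,0],[0,0,0,0],[0,0,0,0]]

```text
time: 6.65
ee_pos: [0.4508, 0.3339, 0.1685]
tcp_rot: [179.1, 0.1, -148.3]
wrist_force: [-0.4, -0.4, -0.4]
opening: 0.0855
grasp_force: 0.0
```

```bash
python3 - <<'E'
from h import *
o=bot.get_obs();print(o["ee_pos"],o["tcp_rot"],o["q"].round(1))
T=bot.camera("top");S=bot.camera("side")
a=cv2.resize(T["img"][150:260,120:270],None,fx=3,fy=3);b=cv2.resize(S["img"][200:330,220:330],None,fx=3,fy=3)
a=cv2.copyMakeBorder(a,0,390-a.shape[0],0,0,cv2.BORDER_CONSTANT)
cv2.imwrite("pics/h2.png",np.hstack([a,b]))
E
```

```text
[0.45077518 0.33394336 0.16850605] [ 1.79111876e+02  9.64917451e-02 -1.48296886e+02] [36.1  5.5  3.7 88.   0.9  4.4]
```

View pics/h2.png

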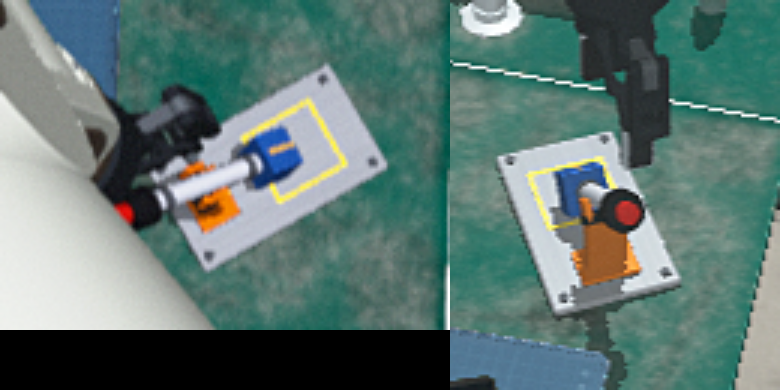

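The picture shows the gripper over the post in the top view, with its +u finger tip at about (637,162) in the side crop and the head at (622,210). I'll check the lateral alignment in the side camera's own frame.

```bash
python3 - <<'E'
from h import *
S=bot.camera("side");o=bot.get_obs()
u=np.array([-.530,.848]);v=np.array([-.848,-.530]);O=np.array([.5035,.248])
st=lambda p:(((p[:2]-O)@u).round(4),((p[:2]-O)@v).round(4))
print("tcp",st(o["ee_pos"]))
g=cv2.cvtColor(S["img"],cv2.COLOR_BGR2HSV)
print("button side @z.119",[st(p) for p in plane(S,(278.8,270.6),.119)])
print("plate/yellow ctr side",st(np.array([.50137,.24873])))
sub=S["img"][225:262,265:300].max(2)
dark=cv2.inRange(sub,0,75)
for r in range(0,37,3): 
    x=np.where(dark[r])[0]; print(r+225,x.min()+265 if len(x) else None,x.max()+265 if len(x) else None)
for z in(.18,): print([st(p) for p in plane(S,((277,254),(287,254),(282,254)),z)])
E
```

```text
tcp (np.float64(0.1009), np.float64(-0.0005))
button side @z.119 [(np.float64(0.1312), np.float64(-0.0003))]
plate/yellow ctr side (np.float64(0.0017), np.float64(0.0014))
225 265 292
228 272 292
231 273 292
234 276 293
237 276 292
240 277 292
243 278 292
246 280 287
249 280 286
252 280 286
255 280 283
258 None None
261 None None
[(np.float64(0.1412), np.float64(-0.0083)), (np.float64(0.1472), np.float64(0.0106)), (np.float64(0.1442), np.float64(0.0011))]
```

Call:
play_rows:
  steps:
    - [[0,0,0.022,0],[0,0,0.022,0],[0,0,0.022,0],[0,0,0.022,0],[0,0,0,0]]

```text
time: 7.22
ee_pos: [0.4476, 0.3337, 0.0747]
tcp_rot: [179.1, -0.4, -148.3]
wrist_force: [-0.4, -0.3, -0.7]
opening: 0.0853
grasp_force: 0.0
```

Call:
play_rows:
  steps:
    - [[0,-0.001,0,0],[0,-0.001,0,0],[0,-0.001,0,0],[0,-0.001,0,0],[0,-0.001,0,0]]

```text
time: 7.63
ee_pos: [0.4525, 0.3309, 0.0799]
tcp_rot: [179.1, 0.1, -148.2]
wrist_force: [-0.3, 0.0, 0.2]
opening: 0.085
grasp_force: 0.0
```

Call:
play_rows:
  steps:
    - [[0,-0.0015,-0.0005,0],[0,-0.0025,-0.001,0],[0,-0.0025,-0.001,0],[0,-0.0025,-0.0015,0],[0,-0.0025,-0.0015,0]]

```text
time: 8.05
ee_pos: [0.4582, 0.3213, 0.0848]
tcp_rot: [179.0, 0.0, -148.2]
wrist_force: [-2.7, 4.2, 3.2]
opening: 0.0853
grasp_force: 2.4
```

Call:
play_rows:
  steps:
    - [[0,-0.0025,-0.0018,0],[0,-0.0025,-0.0018,0],[0,-0.0025,-0.0018,0],[0,-0.0025,-0.0018,0],[0,-0.0015,-0.001,0]]

```text
time: 8.47
ee_pos: [0.4645, 0.3105, 0.0924]
tcp_rot: [179.2, -0.0, -148.3]
wrist_force: [-1.2, 2.6, 2.5]
opening: 0.0856
grasp_force: 1.3
```

```bash
python3 - <<'E'
from h import *
o=bot.get_obs();print(o["ee_pos"],o["tcp_rot"],o["wrist_force"].round(1))
T=bot.camera("top");S=bot.camera("side")
a=cv2.resize(T["img"][150:260,120:270],None,fx=3,fy=3);b=cv2.resize(S["img"][200:330,220:330],None,fx=3,fy=3)
a=cv2.copyMakeBorder(a,0,390-a.shape[0],0,0,cv2.BORDER_CONSTANT)
cv2.imwrite("pics/h3.png",np.hstack([a,b]))
E
```

```text
[0.46449298 0.31049199 0.09235371] [ 1.79150128e+02 -3.13613675e-02 -1.48255977e+02] [-1.2  2.6  2.5]
```

View pics/h3.png

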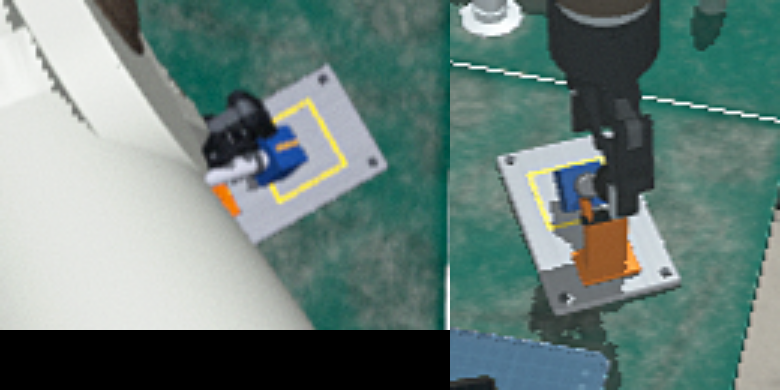

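Image: the head is now behind the gripper; the foot is still inside the outline with its edge where it was, at about 42° tilt. I'll continue.

Call:
play_rows:
  steps:
    - [[0,-0.002,-0.0015,0],[0,-0.0026,-0.0015,0],[0,-0.0026,-0.0015,0],[0,-0.0026,-0.0015,0],[0,-0.0026,-0.0015,0]]

```text
time: 8.98
ee_pos: [0.471, 0.2999, 0.0995]
tcp_rot: [179.1, -0.0, -148.2]
wrist_force: [-1.8, 1.5, 2.2]
opening: 0.0853
grasp_force: 0.8
```

Call:
play_rows:
  steps:
    - [[0,-0.0026,-0.0013,0],[0,-0.0026,-0.0013,0],[0,-0.0026,-0.0013,0],[0,-0.0026,-0.0013,0],[0,-0.0026,-0.0013,0]]

```text
time: 9.4
ee_pos: [0.4778, 0.2888, 0.1057]
tcp_rot: [179.1, -0.0, -148.2]
wrist_force: [-0.8, 0.4, -0.0]
opening: 0.0856
grasp_force: 0.3
```

Call:
play_rows:
  steps:
    - [[0,-0.0026,-0.0012,0],[0,-0.0026,-0.0012,0],[0,-0.0026,-0.0012,0],[0,-0.002,-0.0012,0],[0,0,0,0]]

```text
time: 9.82
ee_pos: [0.4832, 0.2804, 0.1106]
tcp_rot: [179.1, -0.0, -148.3]
wrist_force: [-0.7, -0.4, -0.1]
opening: 0.085
grasp_force: 0.1
```

```bash
python3 - <<'E'
from h import *
o=bot.get_obs();p=o["ee_pos"][:2]-[.5035,.248];print(o["ee_pos"],p@[-.53,.848],p@[-.848,-.53],o["wrist_force"].round(1))
T=bot.camera("top");S=bot.camera("side")
a=cv2.resize(T["img"][150:260,120:270],None,fx=3,fy=3);b=cv2.resize(S["img"][200:330,220:330],None,fx=3,fy=3)
a=cv2.copyMakeBorder(a,0,390-a.shape[0],0,0,cv2.BORDER_CONSTANT)
cv2.imwrite("pics/h4.png",np.hstack([a,b]))
E
```

```text
[0.48317982 0.28041416 0.1105594 ] 0.03825690509439991 5.200498430667871e-05 [-0.7 -0.4 -0.1]
```

View pics/h4.png

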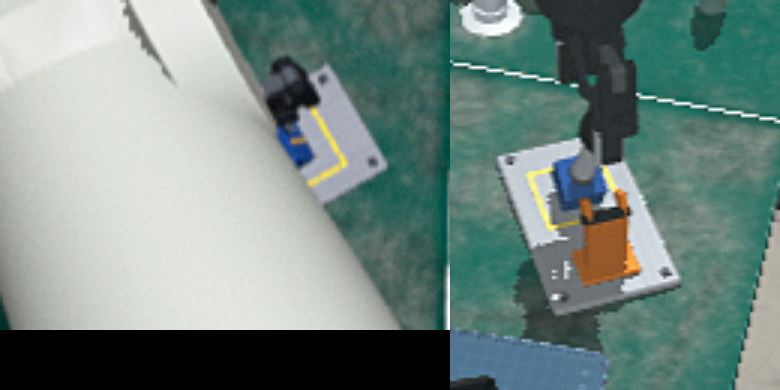

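Side crop: the foot is inside the outline and the post is at about 27° tilt with the finger behind the head. I'll narrow the gap in steps so the opposite finger can catch it, while keeping the +x finger in place.

Call:
play_rows:
  steps:
    - [[0,0.001,0,0],[0,0.001,0,0],[0,0.001,0,0],[0,0.001,0,0],[0,0.001,0,0]]
  gripper: 0.075
  squeeze: 20

```text
time: 10.33
ee_pos: [0.4801, 0.2852, 0.1104]
tcp_rot: [179.1, -0.0, -148.2]
wrist_force: [0.0, -0.0, -0.9]
opening: 0.0751
grasp_force: 0.1
```

Call:
play_rows:
  steps:
    - [[0,0.001,0,0],[0,0.001,0,0],[0,0.001,0,0],[0,0.001,0,0],[0,0.001,0,0]]
  gripper: 0.065

```text
time: 10.75
ee_pos: [0.4776, 0.2894, 0.1105]
tcp_rot: [179.1, -0.0, -148.2]
wrist_force: [0.1, 0.4, 0.6]
opening: 0.0655
grasp_force: 0.1
```

Call:
play_rows:
  steps:
    - [[0,0.001,0,0],[0,0.001,0,0],[0,0.001,0,0],[0,0.001,0,0],[0,0,0,0]]
  gripper: 0.055

```text
time: 11.17
ee_pos: [0.4754, 0.2928, 0.1106]
tcp_rot: [179.1, -0.0, -148.2]
wrist_force: [-0.4, -0.2, 0.8]
opening: 0.0549
grasp_force: 0.1
```

Call:
play_rows:
  steps:
    - [[0,0.0013,0,0],[0,0.0013,0,0],[0,0.0013,0,0],[0,0.0013,0,0],[0,0.0013,0,0]]
  gripper: 0.042

```text
time: 11.58
ee_pos: [0.472, 0.2983, 0.1106]
tcp_rot: [179.1, -0.0, -148.2]
wrist_force: [-0.3, -0.1, -0.3]
opening: 0.0422
grasp_force: 0.1
```

Call:
play_rows:
  steps:
    - [[0,-0.0015,-0.0003,0],[0,-0.0025,-0.0003,0],[0,-0.0025,-0.0003,0],[0,-0.0025,-0.0003,0],[0,-0.0025,-0.0003,0]]

```text
time: 12.0
ee_pos: [0.4784, 0.288, 0.112]
tcp_rot: [179.1, -0.0, -148.3]
wrist_force: [0.1, -0.0, -0.7]
opening: 0.0421
grasp_force: 0.1
```

Call:
play_rows:
  steps:
    - [[0,-0.0025,-0.0003,0],[0,-0.0025,-0.0003,0],[0,-0.0025,-0.0003,0],[0,-0.0025,-0.0003,0],[0,-0.0025,-0.0003,0]]

```text
time: 12.42
ee_pos: [0.4849, 0.2775, 0.1133]
tcp_rot: [179.1, -0.0, -148.2]
wrist_force: [-0.2, -0.0, -0.1]
opening: 0.0421
grasp_force: 0.0
```

```bash
python3 - <<'E'
from h import *
o=bot.get_obs();p=o["ee_pos"][:2]-[.5035,.248];print(o["ee_pos"],p@[-.53,.848],p@[-.848,-.53],o["wrist_force"].round(1))
T=bot.camera("top");S=bot.camera("side")
a=cv2.resize(T["img"][150:260,120:270],None,fx=3,fy=3);b=cv2.resize(S["img"][200:330,220:330],None,fx=3,fy=3)
a=cv2.copyMakeBorder(a,0,390-a.shape[0],0,0,cv2.BORDER_CONSTANT)
cv2.imwrite("pics/h5.png",np.hstack([a,b]))
E
```

```text
[0.48491118 0.2775088  0.11332   ] 0.03487553871674668 0.00012365490006447313 [-0.2 -0.  -0.1]
```

View pics/h5.png

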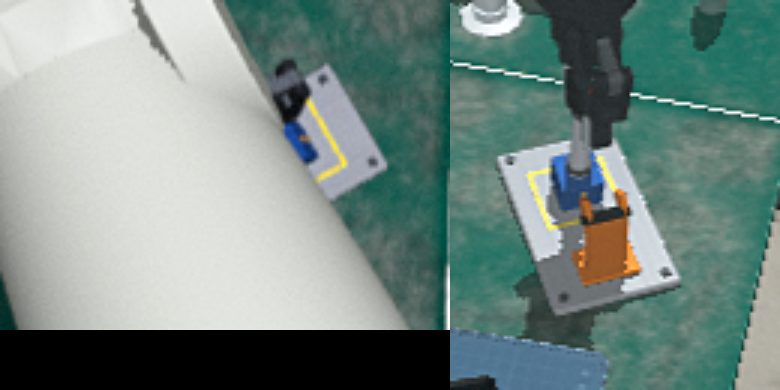

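Side crop: the post is at about 15° and the foot is in place. I'll lower it upright against the −x finger.

Call:
play_rows:
  steps:
    - [[0,-0.0015,-0.0004,0],[0,-0.0025,-0.0004,0],[0,-0.0025,-0.0004,0],[0,-0.0025,-0.0004,0],[0,-0.0025,-0.0004,0]]

```text
time: 12.93
ee_pos: [0.491, 0.2677, 0.1152]
tcp_rot: [179.1, -0.0, -148.2]
wrist_force: [-0.7, -0.9, -1.0]
opening: 0.042
grasp_force: 0.1
```

Call:
play_rows:
  steps:
    - [[0,-0.0025,-0.0004,0],[0,-0.0025,-0.0004,0],[0,-0.0025,-0.0004,0],[0,-0.0025,-0.0004,0],[0,-0.0025,-0.0004,0]]

```text
time: 13.35
ee_pos: [0.4976, 0.2571, 0.117]
tcp_rot: [179.1, -0.0, -148.2]
wrist_force: [-0.2, -0.9, -0.6]
opening: 0.0421
grasp_force: 0.2
```

Call:
play_rows:
  steps:
    - [[0,-0.0025,-0.0004,0],[0,-0.0025,-0.0004,0],[0,-0.0025,0,0],[0,-0.0015,0,0],[0,0,0,0]]

```text
time: 13.77
ee_pos: [0.5024, 0.2494, 0.1176]
tcp_rot: [179.1, -0.0, -148.3]
wrist_force: [-0.6, 0.8, -0.5]
opening: 0.0416
grasp_force: 0.0
```

```bash
python3 - <<'E'
from h import *
o=bot.get_obs();p=o["ee_pos"][:2]-[.5035,.248];print(o["ee_pos"],p@[-.53,.848],p@[-.848,-.53],o["wrist_force"].round(1))
S=bot.camera("side")
cv2.imwrite("pics/h6.png",cv2.resize(S["img"][200:300,220:330],None,fx=5,fy=5))
E
```

```text
[0.50236114 0.24940068 0.11763678] 0.001791374279277048 0.0002233918944287331 [-0.6  0.8 -0.5]
```

View pics/h6.png

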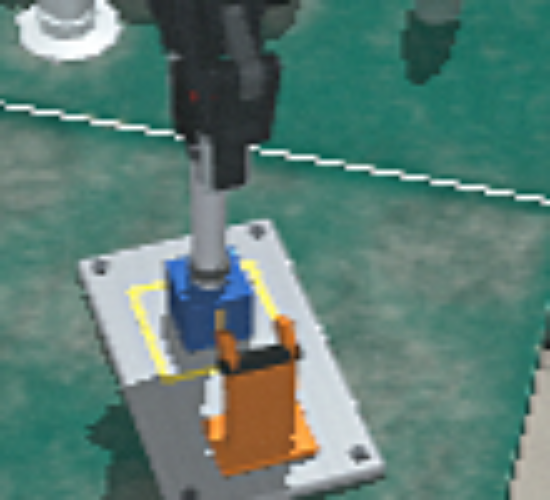

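The picture shows the post standing upright, with the blue foot at about (170–250, 255–350) in the crop, inside the yellow outline. I'll open the gripper and rise.

Call:
play_rows:
  steps:
    - [[0,0,0,0],[0,0,0,0],[0,0,0,0],[0,0,0,0],[0,0,0,0]]
  gripper: 0.08

```text
time: 14.23
ee_pos: [0.5021, 0.2497, 0.1176]
tcp_rot: [179.1, -0.0, -148.2]
wrist_force: [0.8, 0.5, 0.6]
opening: 0.0803
grasp_force: 0.0
```

Call:
play_rows:
  steps:
    - [[0,0,-0.01,0],[0,0,-0.02,0],[0,0,-0.02,0],[0,0,-0.02,0],[0,0,-0.02,0]]

```text
time: 14.65
ee_pos: [0.5028, 0.2485, 0.2094]
tcp_rot: [179.1, -0.0, -148.2]
wrist_force: [-0.3, 0.5, 0.0]
opening: 0.08
grasp_force: 0.0
```

Call:
play_rows:
  steps:
    - [[0.02,0,0,0],[0.035,0,0,0],[0.035,0,0,0],[0.035,0,0,0],[0.02,0,0,0]]
  gripper: 0.0

```text
time: 15.07
ee_pos: [0.3773, 0.1709, 0.2087]
tcp_rot: [179.1, -0.0, -148.2]
wrist_force: [-0.5, -0.2, 0.4]
opening: 0.0195
grasp_force: 0.0
```

```bash
python3 - <<'E'
from h import *
o=bot.get_obs();print(o["ee_pos"],o["tcp_rot"],o["wrist_force"].round(1))
O=np.array([.5035,.248]);st=lambda p:(((p[:,:2]-O)@[-.53,.848]).round(4),((p[:,:2]-O)@[-.848,-.53]).round(4))
for n,roi in(("top",(170,165,255,245)),("side",(235,200,300,285))):
    c=bot.camera(n);h=cv2.cvtColor(c["img"],cv2.COLOR_BGR2HSV)
    for col,lo,hi,z in(("red",(0,150,60),(7,255,255),.166),("blue",(100,120,60),(130,255,255),.038),("yellow",(23,120,120),(35,255,255),.008)):
        try:
            b,ce,s=big(cv2.inRange(h,lo,hi),roi);print(n,col,ce.round(1),s,*st(plane(c,ce,z)))
            if col!="red":
                q=cv2.boxPoints(cv2.minAreaRect(np.argwhere(b)[:,::-1].astype(np.float32)));print("  box",*st(plane(c,q,z)))
        except Exception as e: print(n,col,e)
    cv2.imwrite(f"pics/a_{n}.png",c["img"])
E
```

```text
[0.37727296 0.17086851 0.20872518] [ 1.79125855e+02 -1.10446763e-02 -1.48243639e+02] [-0.5 -0.2  0.4]
top red attempt to get argmax of an empty sequence
top blue attempt to get argmax of an empty sequence
top yellow attempt to get argmax of an empty sequence
side red [260.9 216.8] [258 214   7   7  41] [0.0107] [-0.0021]
side blue [261.2 260.3] [253 250  18  20 192] [0.018] [-0.0046]
  box [-0.0138 -0.0102  0.0458  0.042 ] [-0.0165  0.0224  0.0113 -0.0262]
side yellow [256.8 274.5] [252 273  11   4  13] [0.0309] [-0.0194]
  box [0.0259 0.0299 0.0366 0.0325] [-0.0297 -0.0066 -0.0081 -0.0311]
```

Call:
play_rows:
  steps:
    - [[0.017,-0.027,0,0],[0.017,-0.027,0,0],[0.017,-0.027,0,0],[0.017,-0.027,0,0],[0,0,0,0]]

```text
time: 15.58
ee_pos: [0.3791, 0.041, 0.2068]
tcp_rot: [179.2, -0.0, -148.5]
wrist_force: [0.6, 0.7, -0.6]
opening: -0.0
grasp_force: 0.0
```

```bash
python3 - <<'E'
from h import *
o=bot.get_obs();print(o["ee_pos"],o["wrist_force"].round(1))
O=np.array([.5035,.248]);st=lambda p:(((p[:,:2]-O)@[-.53,.848]).round(4),((p[:,:2]-O)@[-.848,-.53]).round(4))
C={}
for n,roi in(("top",(170,165,265,245)),("side",(235,200,300,285))):
    c=C[n]=bot.camera(n);h=cv2.cvtColor(c["img"],cv2.COLOR_BGR2HSV)
    for col,lo,hi,z in(("red",(0,150,60),(7,255,255),.166),("blue",(100,120,60),(130,255,255),.038)):
        try:
            b,ce,s=big(cv2.inRange(h,lo,hi),roi);print(n,col,ce.round(1),s,*st(plane(c,ce,z)))
            c[col]=ce;c["m"]=b
        except Exception as e: print(n,col,e)
    cv2.imwrite(f"pics/b_{n}.png",c["img"])
try:
    p,e=tri(C["top"],C["top"]["red"],C["side"],C["side"]["red"]);print(p,e,st(p[None]))
except Exception as e: print(e)
# foot's bottom corners, side view: lowest blue pixels; print mask outline corners
q=cv2.approxPolyDP(max(cv2.findContours(C["side"]["m"].astype(np.uint8),0,2)[0],key=cv2.contourArea),1.5,True)[:,0]
for z in(.008,.038): print(z,[(tuple(a),x,y) for a,x,y in zip(q.tolist(),*st(plane(C["side"],q,z)))])
q=cv2.approxPolyDP(max(cv2.findContours(C["top"]["m"].astype(np.uint8),0,2)[0],key=cv2.contourArea),1.5,True)[:,0]
for z in(.008,.038): print(z,[(tuple(a),x,y) for a,x,y in zip(q.tolist(),*st(plane(C["top"],q,z)))])
E
```

```text
[0.37913957 0.04095206 0.2068249 ] [ 0.6  0.7 -0.6]
top red [208.5 188.2] [205 184   8   9  51] [-0.0012] [0.0008]
top blue [217.7 200.1] [208 189  18  20 132] [-0.0019] [0.0055]
side red [261.  216.9] [258 214   7   7  43] [0.0112] [-0.0021]
side blue [261.2 260.4] [253 250  18  20 190] [0.0181] [-0.0046]
[0.50378998 0.24787048 0.15630231] 0.0029647715919966 (array([-0.0003]), array([-0.0002]))
0.008 [((266, 250), np.float64(-0.0393), np.float64(0.0246)), ((264, 258), np.float64(-0.0149), np.float64(0.0121)), ((258, 257), np.float64(-0.0225), np.float64(-0.0007)), ((257, 253), np.float64(-0.0361), np.float64(0.0008)), ((253, 252), np.float64(-0.0423), np.float64(-0.0075)), ((257, 269), np.float64(0.0143), np.float64(-0.0141)), ((262, 268), np.float64(0.0148), np.float64(-0.002)), ((264, 260), np.float64(-0.0086), np.float64(0.0101)), ((266, 262), np.float64(-0.0009), np.float64(0.0127)), ((265, 265), np.float64(0.0077), np.float64(0.0076)), ((269, 267), np.float64(0.0168), np.float64(0.0147)), ((270, 258), np.float64(-0.0106), np.float64(0.0258))]
0.038 [((266, 250), np.float64(-0.0
[... 818 characters left out ...]
loat64(-0.0074), np.float64(-0.0001)), ((217, 202), np.float64(0.0025), np.float64(0.0027)), ((208, 197), np.float64(0.0154), np.float64(-0.019)), ((215, 208), np.float64(0.0139), np.float64(0.0132)), ((225, 202), np.float64(-0.0142), np.float64(0.0125))]
0.038 [((218, 189), np.float64(-0.0156), np.float64(-0.0173)), ((217, 192), np.float64(-0.01), np.float64(-0.0122)), ((220, 195), np.float64(-0.0126), np.float64(-0.0024)), ((220, 199), np.float64(-0.0079), np.float64(0.006)), ((217, 202), np.float64(0.0016), np.float64(0.0087)), ((208, 197), np.float64(0.0141), np.float64(-0.0123)), ((215, 208), np.float64(0.0127), np.float64(0.0188)), ((225, 202), np.float64(-0.0146), np.float64(0.0181))]
```

The post stands centred, button at about (0,0) in the stand frame. I'll bring the shut fingers over it.

Call:
play_rows:
  steps:
    - [[-0.03,0.0155,0,0],[-0.03,0.0155,0,0],[-0.03,0.0155,0,0],[-0.03,0.0155,0,0],[-0.03,0.0155,0,0]]

```text
time: 16.1
ee_pos: [0.466, 0.1927, 0.2072]
tcp_rot: [179.1, -0.0, -148.1]
wrist_force: [1.0, -0.7, -0.6]
opening: 0.0002
grasp_force: 0.0
```

Call:
play_rows:
  steps:
    - [[-0.03,0.0155,0,0],[-0.025,0.0125,0,0],[-0.01,0.004,0,0],[0,0,0,0],[0,0,0,0]]

```text
time: 16.52
ee_pos: [0.5035, 0.2524, 0.207]
tcp_rot: [179.1, -0.1, -148.1]
wrist_force: [-0.0, -0.5, 0.2]
opening: 0.0001
grasp_force: 0.0
```

Call:
play_rows:
  steps:
    - [[0,0,0,0],[0,0,0,0],[0,0,0,0],[0,0,0,0],[0,0,0,0]]

```text
time: 16.93
ee_pos: [0.5038, 0.2504, 0.208]
tcp_rot: [179.1, -0.0, -148.3]
wrist_force: [-0.5, -0.2, 0.6]
opening: -0.0004
grasp_force: 0.0
```

Call:
play_rows:
  steps:
    - [[0.0015,-0.0025,0.008,0],[0,0,0.01,0],[0,0,0.01,0],[0,0,0.007,0],[0,0,0,0]]

```text
time: 17.35
ee_pos: [0.5027, 0.248, 0.17]
tcp_rot: [179.1, -0.2, -148.2]
wrist_force: [-0.3, -0.7, 0.1]
opening: 0.0001
grasp_force: 0.0
```

Call:
play_rows:
  steps:
    - [[0,0,0,0],[0,0,0.0005,0],[0,0,0.0005,0],[0,0,0.001,0],[0,0,0.001,0]]

```text
time: 17.77
ee_pos: [0.5037, 0.2485, 0.1699]
tcp_rot: [179.1, 0.0, -148.2]
wrist_force: [0.5, -0.3, 0.5]
opening: 0.0002
grasp_force: 0.0
```

Call:
play_rows:
  steps:
    - [[0,0,0.001,0],[0,0,0.001,0],[0,0,0.001,0],[0,0,0.001,0],[0,0,0.001,0]]

```text
time: 18.18
ee_pos: [0.5035, 0.2485, 0.1645]
tcp_rot: [179.1, -0.0, -148.2]
wrist_force: [-0.2, -0.1, -0.2]
opening: -0.0002
grasp_force: 0.0
```

Call:
play_rows:
  steps:
    - [[0,0,0.0006,0],[0,0,0.0006,0],[0,0,0.0006,0],[0,0,0.0006,0],[0,0,0.0006,0]]

```text
time: 18.6
ee_pos: [0.5035, 0.2485, 0.1615]
tcp_rot: [179.1, -0.0, -148.2]
wrist_force: [0.6, 0.1, -0.3]
opening: -0.0002
grasp_force: 0.2
```

Call:
play_rows:
  steps:
    - [[0,0,0.0005,0],[0,0,0.0005,0],[0,0,0.0004,0],[0,0,0.0003,0],[0,0,0.0003,0]]

```text
time: 19.02
ee_pos: [0.5038, 0.2486, 0.1605]
tcp_rot: [179.1, 0.1, -148.2]
wrist_force: [0.0, -0.9, 5.8]
opening: -0.0003
grasp_force: 3.0
```

Call:
play_rows:
  steps:
    - [[0,0,0.0003,0],[0,0,0.0003,0],[0,0,0.0003,0],[0,0,0,0],[0,0,0,0]]

```text
time: 19.43
ee_pos: [0.5038, 0.2486, 0.1596]
tcp_rot: [179.1, 0.0, -148.2]
wrist_force: [-0.8, -0.6, 5.2]
opening: 0.0
grasp_force: 2.7
```

Button sliding at about 5–6 N. I'll continue.

Call:
play_rows:
  steps:
    - [[0,0,0.0003,0],[0,0,0.0003,0],[0,0,0.0003,0],[0,0,0.0003,0],[0,0,0.0003,0]]

```text
time: 19.85
ee_pos: [0.5038, 0.2486, 0.1581]
tcp_rot: [179.1, 0.1, -148.2]
wrist_force: [-0.2, -0.4, 6.2]
opening: 0.0004
grasp_force: 3.0
```

Call:
play_rows:
  steps:
    - [[0,0,0.0003,0],[0,0,0.0003,0],[0,0,0.0003,0],[0,0,0,0],[0,0,0,0]]

```text
time: 20.27
ee_pos: [0.504, 0.2488, 0.158]
tcp_rot: [179.1, 0.1, -148.2]
wrist_force: [-1.1, -0.3, 9.7]
opening: -0.0001
grasp_force: 5.1
```

Call:
play_rows:
  steps:
    - [[0,0,0.0003,0],[0,0,0.0003,0],[0,0,0,0],[0,0,0,0],[0,0,0,0]]

```text
time: 20.68
ee_pos: [0.5042, 0.2489, 0.158]
tcp_rot: [179.1, 0.2, -148.2]
wrist_force: [-1.0, -0.9, 13.6]
opening: -0.0002
grasp_force: 6.7
```

Call:
play_rows:
  steps:
    - [[0,0,0.0002,0],[0,0,0,0],[0,0,0,0],[0,0,0,0],[0,0,0,0]]

```text
time: 21.1
ee_pos: [0.5043, 0.2489, 0.158]
tcp_rot: [179.1, 0.2, -148.2]
wrist_force: [-1.5, -1.0, 14.3]
opening: -0.0001
grasp_force: 7.2
```

Call:
play_rows:
  steps:
    - [[0,0,0,0],[0,0,0,0],[0,0,0,0],[0,0,0,0],[0,0,0,0]]

```text
time: 21.52
ee_pos: [0.5043, 0.2489, 0.158]
tcp_rot: [179.1, 0.2, -148.2]
wrist_force: [-1.9, 0.2, 15.7]
opening: -0.0001
grasp_force: 7.2
```

Call:
play_rows:
  steps:
    - [[0,0,-0.0007,0],[0,0,-0.0007,0],[0,0,-0.001,0],[0,0,-0.002,0],[0,0,-0.005,0]]

```text
time: 21.93
ee_pos: [0.5032, 0.2483, 0.1642]
tcp_rot: [179.1, -0.1, -148.2]
wrist_force: [-0.0, -0.0, -0.6]
opening: 0.0001
grasp_force: 0.0
```

Call:
play_rows:
  steps:
    - [[0,0,-0.01,0],[0,0,-0.02,0],[0,0,-0.02,0],[0,0,-0.01,0],[0,0,0,0]]

```text
time: 22.35
ee_pos: [0.5049, 0.2481, 0.2278]
tcp_rot: [179.1, 0.2, -148.2]
wrist_force: [0.7, 0.3, 0.5]
opening: -0.0
grasp_force: 0.0
```

Call:
play_rows:
  steps:
    - [[0.03,0,0,0],[0.037,-0.018,0,0],[0.037,-0.018,0,0],[0.037,-0.018,0,0],[0.037,-0.018,0,0]]

```text
time: 22.77
ee_pos: [0.3891, 0.0917, 0.2226]
tcp_rot: [179.1, -0.1, -148.2]
wrist_force: [0.8, -0.7, -0.0]
opening: -0.0002
grasp_force: 0.0
```

Call:
play_rows:
  steps:
    - [[0.02,-0.018,0,0],[0,0,0,0],[0,0,0,0],[0,0,0,0],[0,0,0,0]]

```text
time: 23.18
ee_pos: [0.3834, 0.0676, 0.2231]
tcp_rot: [179.1, -0.1, -148.2]
wrist_force: [0.5, 0.9, 0.4]
opening: -0.0002
grasp_force: 0.0
```

```bash
python3 - <<'E'
from h import *
o=bot.get_obs();print(o["ee_pos"],o["wrist_force"].round(1),o["qd"].round(1))
O=np.array([.5035,.248]);st=lambda p:(((p[:,:2]-O)@[-.53,.848]).round(4),((p[:,:2]-O)@[-.848,-.53]).round(4))
C={}
for n,roi in(("top",(170,165,265,245)),("side",(235,200,300,285))):
    c=C[n]=bot.camera(n);h=cv2.cvtColor(c["img"],cv2.COLOR_BGR2HSV)
    for col,lo,hi,z in(("red",(0,150,60),(7,255,255),.158),("blue",(100,120,60),(130,255,255),.038)):
        try:
            b,ce,s=big(cv2.inRange(h,lo,hi),roi);print(n,col,ce.round(1),s,*st(plane(c,ce,z)));c[col]=ce
        except Exception as e: print(n,col,e)
p,e=tri(C["top"],C["top"]["red"],C["side"],C["side"]["red"]);print(p,e,st(p[None]))
E
```

```text
[0.38335948 0.06763936 0.22311675] [0.5 0.9 0.4] [ 0.5  0.4  0.3  0.2 -0.1 -0.1]
top red [208.6 188.4] [205 185   8   8  49] [-0.001] [-0.0006]
top blue [217.7 200.1] [208 189  18  20 131] [-0.002] [0.0057]
side red [261.  217.3] [258 215   7   6  34] [0.0037] [0.0001]
side blue [261.2 260.3] [253 250  18  20 192] [0.018] [-0.0046]
[0.50369879 0.24778908 0.15515788] 0.002719601205907248 (array([-0.0003]), array([-0.0001]))
```

The post is standing and has not moved, and the button is at its hard stop. I'll hand in.

```bash
python3 -c "
from workcell import bot
print(bot.job_done())"
```

```text
the job is handed in; nothing more can be done
None
```

The post stands upright inside the yellow outline, measured within about 1 mm of its centre. The button was pressed to its hard stop and leant on at about 15 N for over half a second. The arm has backed away and the job is handed in, but no verdict came back. I did not re-measure the mug and bottle; the arm passed them at 0.2 m height without contact.

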